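# Put the sill things back on their own mats

## Robot

A 6-joint arm with a two-finger parallel gripper is mounted at the origin on the work surface. World frame = base frame: x ahead of the robot, y to its left, z up, the work surface at z = 0. Lengths are in mm, angles in rad, forces in N, time in s.
With the tool pointing down it reaches from about 250 to 775 mm from the base axis. Payload 4 kg.
Tool frame: the origin (TCP) lies between the finger pads; the fingertips stand 8 mm ahead of it and the grasp point (between the pads) lies 11 mm behind it; z points along the fingers, y is the line along which they close (so a half turn about z gives the same grasp; the last joint's range is limited). The gripper opens to 94 mm and grips with 3 to 60 N. Pads are 16 mm wide; open, the fingers measure 119 mm over their backs; the gripper's body (75 mm by 177 mm) begins 78 mm behind the grasp point.
Start: joints at [-1.447, 0.087, 1.371, -0, 1.684, -0.103], TCP at [123.669, -535.934, 213.506] pointing down, gripper open.
Joint ranges: [-3.1, 3.1], [-0.76, 2.03], [0.27, 2.55], [-1.08, 4.22], [0.17, 2.65], [-2.57, 2.57]. Speed limits (rad/s): [2.79, 2.79, 3.14, 3.14, 3.14, 3.14].

## Interface

Orientations are given as a unit quaternion [x, y, z, w].
In Python, from cell import r gives the robot as it stands. The module is installed in compiled form; this text tells all that it offers.
- The arm moves only by the tool arm_command, never from a script. Its arguments are lists of equal length, an entry for each row: "offset": the shift along the world's x, y, z each as a share of 2.5 cm, from -1 to 1, a list of three; "twist": the turn, a rotation vector about the world's x, y, z each as a share of 0.08 rad, from -1 to 1, a list of three; "jaw": the closure, from -1 (fully open) to 1 (shut). In form: {"offset": [[x, y, z], ...], "twist": [[wx, wy, wz], ...], "jaw": [jaw, ...]}. A call has 1 to 5 rows; each row shifts and turns the commanded pose from where the row before left it; what a row does not reach is not made up. A row lasts 1/10 s, in which the tool goes at most 50 mm and 8.59 degrees, less where a joint would pass 70% of its speed; a pose out of reach is approached as far as the arm can. A call with a number of a shift or a turn outside -1 to 1 is refused whole. A call with a gripper value outside its range is refused whole. The fingers move at their own pace and stop on an object; "squeeze" is the grip in N (left out, the last holds). Time passes only in rows, so rows that do not move let the fingers close. It gives the time, the measured TCP pose, the force, the opening and the grip force at its end, in the units of the state.
- r.read_state(): the state, without advancing time (a new reading comes with each control period).
- r.get_image(name): name is "side" or "top" or "wrist"; returns the picture (420x560x3 uint8, red, green, blue); there is no depth.
- r.calibration(name): a dict with "K" (3x3 intrinsics, pixels), "dist" ([k1, k2, p1, p2, k3] as OpenCV has them; the pictures are not rectified), "eye" and "rotation" of the camera in the world. Camera axes: x right, y down, z forward; pixel columns grow to the right and rows downward; lengths in mm; the calibration is good to about 2 mm. A picture is of the moment at which its call begins: read the wrist's pose just before it. calibration takes no time and is no camera call; for the wrist camera it gives the pose at the moment of the call.
- r.hand_in(): hands the job in; it is judged then, once.
The state is a dict: "clock": time; "joints": joint angles; "joint_vel": joint speeds; "tau": joint torques, N m; "position": TCP position; "eef_rot": TCP orientation; "force": force on the tool from outside, world axes, zero at the start; "moment": the same for the moment, N m; "gripper_width": finger opening in mm; "gripper_force": force on a finger pad.
Only numpy, scipy, OpenCV 4.12 (cv2) and the standard library are available. Lean on these libraries where they do the work, as an engineer would, in place of code of your own. Each camera call takes 0.05 s, during which the arm holds its last target. There are 200 camera calls.

## Task

The things on the sill have been put back on the wrong mats: move the cobalt jar to the blue mat, the white salt pig to the white mat, the brass bell timer to the yellow mat and the red caddy to the red mat, each standing upright in the middle of its mat. The marble is freshly sealed, so never set any of them on the bare stone: park one on the empty cork mat whenever you need a free place. Let nothing tip over, and leave the green glass where it stands.

Things in the scene. Friction and masses are not known exactly. Their poses are not given: they have to be found in the camera images.
- jar: Cobalt-blue glass jar with a flat steel lid, 76 mm tall, 0.28 kg. Plain round body 58 mm across up to 60 mm, lid 56 mm across above. Origin at the centre of its underside, z up. Stands on a wrong mat at the start.
- salt_pig: White porcelain salt pig, 68 mm tall, 0.26 kg: round body 62 mm across, straight from 4 to 46 mm above its underside, domed above, with a short round dark mouth (38 mm across) leaning out and up on its -x side, reaching 48 mm from the axis between 30 and 67 mm up; the sides towards +y and -y are clear to grip (62 mm). Origin at the centre of its underside, z up. Stands on a wrong mat at the start.
- bell_timer: Brass bell-shaped kitchen timer, 71 mm tall, 0.24 kg: flared foot 62 mm across up to 6 mm, straight round waist 50 mm across from 14 to 44 mm above the underside, shoulder and a small knob above. Origin at the centre of its underside, z up. Stands on a wrong mat at the start.
- caddy: Square red tin caddy with a darker red lid, 74 mm tall, 0.18 kg: 50 by 50 mm body up to 62 mm, lid 52 by 52 mm from 62 to 74 mm, flat sides square to its x and y axes. Origin at the centre of its underside, z up. Stands on a wrong mat at the start.
- mat_blue: Blue round mat, 100 mm across and 8 mm thick, fixed flat on the marble; dark rubber rim. The jar's place. Origin at the centre of its underside, z up, so its top is at z = 8 mm.
- mat_white: White round mat, 100 mm across and 8 mm thick, fixed flat on the marble; dark rubber rim. The salt pig's place. Origin at the centre of its underside, z up, so its top is at z = 8 mm.
- mat_yellow: Yellow round mat, 100 mm across and 8 mm thick, fixed flat on the marble; dark rubber rim. The brass bell timer's place. Origin at the centre of its underside, z up, so its top is at z = 8 mm.
- mat_red: Red round mat, 100 mm across and 8 mm thick, fixed flat on the marble; dark rubber rim. The red caddy's place. Origin at the centre of its underside, z up, so its top is at z = 8 mm.
- mat_cork: Plain brown cork round mat, 100 mm across and 8 mm thick, fixed flat on the marble; no rim. Empty at the start: the only spare place. Origin at the centre of its underside, z up, so its top is at z = 8 mm.
- tumbler: Bystander: small green drinking glass, 50 mm across, 65 mm tall, loose, at the far side of the mats. Origin at the centre of its underside. To be left where it stands.

How it is judged (in metres and radians):
At the end, for the whole second after the job is handed in: Jar on blue, salt pig on white, bell timer on yellow, caddy on red: each centre within 15 mm of its mat's centre, standing on the mat's top (underside 5 to 12 mm above the marble), within 0.1 rad of upright, at rest and released (horizontal distance between jar and mat_blue below 0.015 m and z of jar in the frame of mat_blue between 0.005 and 0.012 m and angle between each of jar, salt_pig, bell_timer, caddy's own z axis and vertical below 0.1 rad and linear speed of each of jar, salt_pig, bell_timer, caddy below 0.02 m/s and angular speed of each of jar, salt_pig, bell_timer, caddy below 0.2 rad/s and horizontal distance between salt_pig and mat_white below 0.015 m and z of salt_pig in the frame of mat_white between 0.005 and 0.012 m and horizontal distance between bell_timer and mat_yellow below 0.015 m and z of bell_timer in the frame of mat_yellow between 0.005 and 0.012 m and horizontal distance between caddy and mat_red below 0.015 m and z of caddy in the frame of mat_red between 0.005 and 0.012 m); the robot touches nothing.
It fails at once if one of the four things is set down on the bare marble (its underside's centre under 4 mm above it) (height (world z) of any of jar, salt_pig, bell_timer, caddy below 0.004 m).
It fails at once if one of the four things tips by more than 0.5 rad (angle between any of jar, salt_pig, bell_timer, caddy's own z axis and vertical above 0.5 rad).
It fails at once if the green glass is moved by more than 15 mm or tipped (distance of tumbler from where it was at the start of the episode above 0.015 m or angle between tumbler's own z axis and vertical above 0.3 rad).
It also fails if it takes over 128 s, if anything falls off the work surface, if the arm or the gripper's body presses on something with over 40 N, if the wrist force passes 120 N, or if a joint passes its speed limit or range.

## Working session

There is one attempt and no reset: what is moved stays moved. The work goes in short steps, Python scripts to look and compute and a tool call to move; the robot and the scene stay as the last step left them, time stands still between calls to the robot, and variables do not carry over. Pictures are saved under pics/ and viewed, at most 14 in all, crops included, and the job is handed in when it is done.

Besides the shell and the picture viewer there is one more tool, called after "Emit:" as name(argument=value, ...), one argument or row to a line, values as JSON. arm_command: Moves the arm, as the interface text tells. Its arguments: {"type":"object","properties":{"offset":{"type":"array","items":{"type":"array","items":{"type":"number"}}},"twist":{"type":"array","items":{"type":"array","items":{"type":"number"}}},"jaw":{"type":"array","items":{"type":"number"}},"squeeze":{"type":"number"}},"required":["offset","twist","jaw"]}

```bash
mkdir -p pics; python3 - <<'E'
from cell import r
import cv2
s=r.read_state();print(s)
for n in ("top","side"):
    cv2.imwrite(f"pics/{n}0.png",r.get_image(n)[:,:,::-1]);print(n,r.calibration(n))
E
```

```text
{'clock': 0.0, 'joints': array([-1.44711828e+00,  8.79522943e-02,  1.37223570e+00, -2.72393013e-05,
        1.68362538e+00, -1.03094433e-01]), 'joint_vel': array([ 0.00037869,  0.00102617, -0.00124883, -0.0006818 ,  0.00074836,
        0.00101748]), 'tau': array([ 1.43266207e-03, -3.40182281e+01, -3.02425325e+01,  7.19417352e-02,
        3.30042851e-02, -1.82375152e-04]), 'position': array([ 123.58128674, -535.38425703,  212.31507871]), 'eef_rot': array([ 9.93578224e-01,  1.13141859e-01, -2.49614084e-05, -1.11015926e-03]), 'force': array([-0.03826638, -0.231273  , -0.45565453]), 'moment': array([ 0.00846649,  0.03317675, -0.00821987]), 'gripper_force': 0.0, 'gripper_width': 94.18618121362111}
top {'K': array([[416.85808211,   0.        , 278.24008305],
       [  0.        , 416.85808211, 212.20209861],
       [  0.        ,   0.        ,   1.        ]]), 'dist': array([-0.10811929,  0.        ,  0.        ,  0.        ,  0.        ]), 'eye': array([531.91383662,   5.68366551, 801.85413697]), 'rotation': array([ 0.71402777, -0.69893816,  0.0306263 , -0.02668015])}
side {'K': array([[420.78707045,   0.        , 280.00392165],
       [  0.        , 420.78707045, 213.89540387],
       [  0.        ,   0.        ,   1.        ]]), 'dist': array([-0.08865173,  0.        ,  0.        ,  0.        ,  0.        ]), 'eye': array([561.75763603, 571.55464405, 579.327882  ]), 'rotation': array([ 0.00552341,  0.91667389, -0.39957857,  0.00392886])}
```

View pics/top0.png

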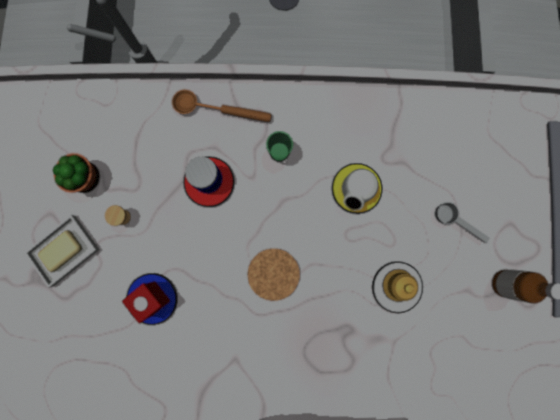

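View pics/side0.png

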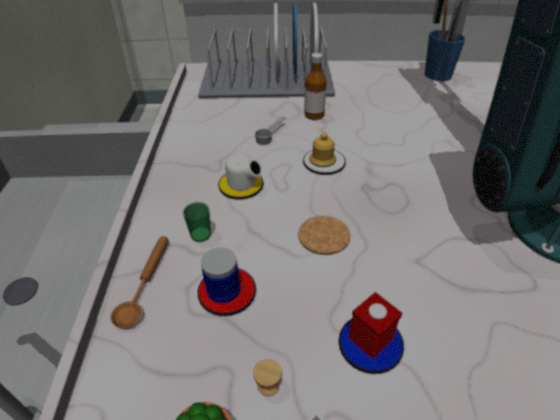

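The jar is on red (top ~209,182), the pig on yellow (357,188), the bell on white (398,287) and the caddy on blue (152,299). Cork is empty (274,274) and the tumbler is at (280,147). So there are two swaps to make.

```bash
cat > h.py <<'E'
import cv2,numpy as np
from cell import r
from scipy.spatial.transform import Rotation as R
from scipy.optimize import least_squares
def cast(c,px,z):
    px=np.asarray(px,float).reshape(-1,1,2)
    n=cv2.undistortPoints(px,c["K"],np.asarray(c["dist"])).reshape(-1,2)
    d=R.from_quat(c["rotation"]).apply(np.c_[n,np.ones(len(n))]) if np.ndim(c["rotation"])==1 else np.c_[n,np.ones(len(n))]@np.asarray(c["rotation"]).T
    e=np.asarray(c["eye"]); return e+d*((z-e[2])/d[:,2])[:,None]
def circ(P,rad=None):
    """robust circle fit; radius free if rad None -> cx,cy,r,rms-ish"""
    P=P[:,:2]; m=P.mean(0)
    f=lambda p:np.hypot(*(P-p[:2]).T)-(p[2] if rad is None else rad)
    s=least_squares(f,[*m,rad or 40] if rad is None else m,loss='soft_l1',f_scale=1)
    return s.x.round(1),np.median(abs(f(s.x))).round(2)
def big(m,box=None):
    m=m.astype(np.uint8)
    if box: k=np.zeros_like(m);x0,y0,x1,y1=box;k[y0:y1,x0:x1]=1;m=m*k
    m=cv2.morphologyEx(m,cv2.MORPH_OPEN,np.ones((2,2)))
    c=max(cv2.findContours(m,cv2.RETR_EXTERNAL,cv2.CHAIN_APPROX_NONE)[0],key=cv2.contourArea)
    return c
E
python3 - <<'E'
from h import *
for n in ("top","side"):
    c=r.calibration(n);im=cv2.imread(f"pics/{n}0.png");hsv=cv2.cvtColor(im,cv2.COLOR_BGR2HSV).astype(int);H,S,V=hsv[...,0],hsv[...,1],hsv[...,2]
    mats=dict(top=dict(red=(210,182),blue=(152,299),yellow=(357,188),white=(398,287),cork=(274,274)),side=dict(red=(227,290),blue=(371,343),yellow=(240,184),white=(324,160),cork=(324,234)))[n]
    for k,(u,v) in mats.items():
        b=(u-33,v-30,u+33,v+30) if n=="top" else (u-35,v-15,u+35,v+28)
        col=(S>70)|(V<90)
        if k=="cork": col=S>50
        ct=big(col,b).reshape(-1,2)
        hull=cv2.convexHull(ct).reshape(-1,2)
        P=cast(c,hull,8 if k=="cork" else 4);print(n,k,circ(P,50),circ(P),len(hull))
c=r.calibration("top");im=cv2.imread("pics/top0.png");hsv=cv2.cvtColor(im,cv2.COLOR_BGR2HSV).astype(int);H,S,V=hsv[...,0],hsv[...,1],hsv[...,2]
ct=big((S<60)&(V>90),(182,154,222,184));print("jar lid",cv2.boundingRect(ct),circ(cast(c,ct,84)))
ct=big(((H<8)|(H>172))&(S>120),(115,270,180,325));print("caddy",cv2.boundingRect(ct))
kn=np.float32([[405,287]]);print("knob",cast(c,kn,78))
print("pig top",cast(c,[[362,185]],60),"mouth",cast(c,[[353,203]],58))
u=im[265:325,120:190];v=im[160:220,325:395];w=im[255:315,365:435];x=im[145:215,175:240]
g=lambda a:cv2.resize(a,(390,290),interpolation=cv2.INTER_CUBIC)
cv2.imwrite("pics/crop.png",np.vstack([np.hstack([g(u),g(v)]),np.hstack([g(w),g(x)])]))
print(c['eye'],R.from_quat(c['rotation']).as_matrix().round(2))
E
```

```text
top red (array([651.8, 135.6]), np.float64(0.28)) (array([651.8, 135.6,  49.9]), np.float64(0.34)) 25
top blue (array([423.9, 238.6]), np.float64(0.37)) (array([423.8, 238.8,  50.4]), np.float64(0.59)) 29
top yellow (array([ 645.4, -151.2]), np.float64(0.29)) (array([ 645.4, -151.2,   49.6]), np.float64(0.2)) 31
top white (array([ 434.5, -232.7]), np.float64(7.82)) (array([ 458.9, -236.2,   32.4]), np.float64(0.73)) 21
top cork (array([477.,   7.]), np.float64(0.59)) (array([476.9,   7. ,  49.4]), np.float64(0.16)) 27
side red (array([654.3, 142.5]), np.float64(0.68)) (array([653.9, 143. ,  49.3]), np.float64(0.27)) 20
side blue (array([426.9, 244.3]), np.float64(0.21)) (array([426.9, 244.6,  49.6]), np.float64(0.24)) 21
side yellow (array([ 647.2, -142.2]), np.float64(0.58)) (array([ 647.1, -141.5,   49.2]), np.float64(0.51)) 19
side white (array([ 461.2, -258.3]), np.float64(7.2)) (array([ 458.4, -252. ,   42.7]), np.float64(3.25)) 10
side cork (array([479.4,  17. ]), np.float64(0.49)) (array([479.4,  17. ,  50. ]), np.float64(0.49)) 23
jar lid (183, 155, 40, 30) (array([663.7, 141.3,  30.1]), np.float64(2.78))
caddy (124, 284, 45, 40)
knob [[ 464.66609551 -221.57171894   78.        ]]
pig top [[ 644.78132825 -148.04115901   60.        ]] mouth [[ 611.93518683 -132.17465834   58.        ]]
[531.91383662   5.68366551 801.85413697] [[ 0.02 -1.    0.08]
 [-1.   -0.02 -0.  ]
 [ 0.01 -0.08 -1.  ]]
```

View pics/crop.png

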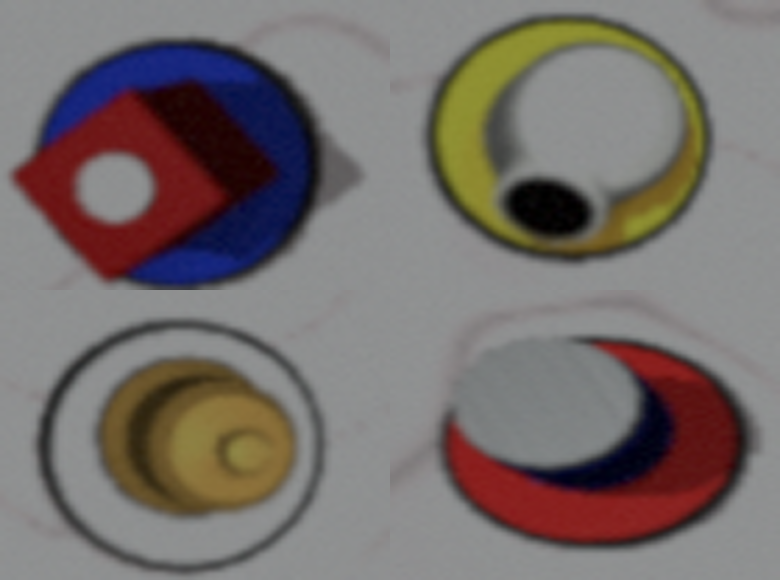

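The crop is clear, but the top and side cameras disagree by about 10 mm in y, so the wrist camera will decide between them. I'll move over the bell and look from there.

Emit:
arm_command(
  offset=[
    [0.3,1,0.3],
    [0.3,1,0.3],
    [0.3,1,0.3],
    [0.3,1,0.3],
    [0.3,1,0.3],
  ],
  twist=[
    [0,0,0],
    [0,0,0],
    [0,0,0],
    [0,0,0],
    [0,0,0],
  ],
  jaw=[-1,-1,-1,-1,-1],
)

```text
clock: 0.6
position: [161.3, -409.6, 250.7]
eef_rot: [0.994, 0.113, -0.0, -0.001]
force: [0.4, -0.6, -0.6]
gripper_width: 94.0
gripper_force: 0.0
```

Emit:
arm_command(
  offset=[
    [0.3,1,0.3],
    [0.9,0.5,0],
    [0.9,0.5,0],
    [0.9,0.5,0],
    [0.9,0.5,0],
  ],
  twist=[
    [0,0,0],
    [0,0,0],
    [0,0,0],
    [0,0,0],
    [0,0,0],
  ],
  jaw=[-1,-1,-1,-1,-1],
)

```text
clock: 1.1
position: [259.3, -335.1, 258.1]
eef_rot: [0.994, 0.113, -0.0, -0.0]
force: [0.9, 0.1, 0.5]
gripper_width: 94.1
gripper_force: 0.0
```

Emit:
arm_command(
  offset=[
    [0.9,0.5,0],
    [0.9,0.5,0],
    [0.9,0.5,0],
    [0.9,0.5,0],
    [0.9,0.5,0],
  ],
  twist=[
    [0,0,0],
    [0,0,0],
    [0,0,0],
    [0,0,0],
    [0,0,0],
  ],
  jaw=[-1,-1,-1,-1,-1],
)

```text
clock: 1.6
position: [371.9, -272.6, 258.0]
eef_rot: [0.994, 0.113, -0.0, -0.0]
force: [0.0, -0.5, 0.3]
gripper_width: 93.9
gripper_force: 0.0
```

```bash
python3 - <<'E'
from h import *
import pickle
s=r.read_state();c=r.calibration("wrist");im=r.get_image("wrist")[:,:,::-1]
cv2.imwrite("pics/w1.png",im);pickle.dump(c,open("w1.pkl","wb"));print(s["position"],s["eef_rot"],s["clock"],c)
E
```

```text
[ 371.85545571 -272.59051832  257.95854842] [ 9.93572570e-01  1.13196036e-01 -3.28980066e-04 -3.12952485e-04] 1.6 {'K': array([[372.11217328,   0.        , 282.23180363],
       [  0.        , 372.11217328, 215.19339264],
       [  0.        ,   0.        ,   1.        ]]), 'dist': array([0.01190546, 0.        , 0.        , 0.        , 0.        ]), 'eye': array([ 452.10358165, -254.24330609,  429.88310016]), 'rotation': array([ 0.77485621, -0.61606737, -0.08868432,  0.11042615])}
```

View pics/w1.png

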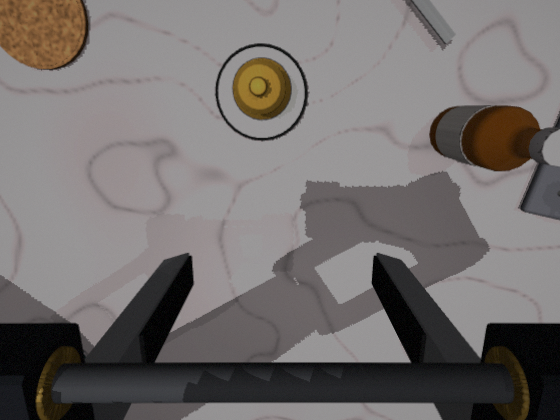

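The wrist view shows the white mat ring at about (262,92), the bell knob at about (258,86), and the edge of the cork at top left.

```bash
python3 - <<'E'
from h import *
import pickle
c=pickle.load(open("w1.pkl","rb"));im=cv2.imread("pics/w1.png");V=im.max(2);hsv=cv2.cvtColor(im,cv2.COLOR_BGR2HSV)
ct=big(V<80,(205,35,320,150)).reshape(-1,2);P=cast(c,ct,6);print("w white",circ(P,50),circ(P))
m=(hsv[...,1]>110)
ct=big(m,(225,50,300,130)).reshape(-1,2);print("bell outline",cv2.boundingRect(ct),circ(cast(c,ct,14)))
print("knob",cast(c,[[258,86]],79))
ct=big(hsv[...,1]>60,(0,0,110,80)).reshape(-1,2);ct=ct[(ct[:,0]>3)&(ct[:,1]>3)];ct=cv2.convexHull(ct).reshape(-1,2);print("w cork",circ(cast(c,ct,8),50))
for n,b in (("top",(365,257,430,320)),("side",(298,140,352,175))):
    c=r.calibration(n);im=cv2.imread(f"pics/{n}0.png");V=im.max(2)
    ct=big(V<(105 if n=="top" else 95),b).reshape(-1,2)
    h=cv2.convexHull(ct).reshape(-1,2);P=cast(c,h,5);print(n,"white",cv2.boundingRect(ct),circ(P,50),circ(P))
    S=cv2.cvtColor(im,cv2.COLOR_BGR2HSV)[...,1]
c=r.calibration("top");print("top bell foot", circ(cast(c,[[382,287],[384,279],[388,293.5],[392,273.5],[395,300]],11),31))
E
```

```text
w white (array([ 459.2, -229.8]), np.float64(0.69)) (array([ 459.2, -229.8,   49.3]), np.float64(0.25))
bell outline (234, 59, 58, 61) (array([ 463.5, -229.5,   30.1]), np.float64(0.22))
knob [[ 464.07178605 -228.82753914   79.        ]]
w cork (array([479.5,   7. ]), np.float64(0.25))
top white (383, 270, 31, 33) (array([ 452.5, -254.5]), np.float64(4.25)) (array([ 460.2, -232.7,   31.4]), np.float64(0.17))
side white (314, 148, 21, 13) (array([ 453.6, -279.8]), np.float64(3.72)) (array([ 458.8, -257.6,   29.8]), np.float64(0.72))
top bell foot (array([ 463.3, -231.6]), np.float64(2.99))
```

Wrist and top agree to about 2.5 mm and the side camera is the outlier, so I'll use wrist and top. Bell is at (463.7,-229.3). I'll grip its waist with the TCP at z≈32.

Emit:
arm_command(
  offset=[
    [0.92,0.43,-0.8],
    [0.92,0.43,-0.8],
    [0.92,0.43,-0.8],
    [0.92,0.44,-0.8],
    [0,0,-0.7],
  ],
  twist=[
    [0,0,0],
    [0,0,0],
    [0,0,0],
    [0,0,0],
    [0,0,0],
  ],
  jaw=[-1,-1,-1,-1,-1],
)

```text
clock: 2.15
position: [464.4, -228.7, 159.0]
eef_rot: [0.993, 0.115, -0.0, -0.001]
force: [-0.5, -0.3, -0.4]
gripper_width: 93.7
gripper_force: 0.0
```

Emit:
arm_command(
  offset=[
    [0,0,-1],
    [0,0,-1],
    [0,0,-1],
    [0,0,-1],
    [0,0,-1],
  ],
  twist=[
    [0,0,0],
    [0,0,0],
    [0,0,0],
    [0,0,0],
    [0,0,0],
  ],
  jaw=[-1,-1,-1,-1,-1],
)

```text
clock: 2.65
position: [462.5, -230.1, 34.5]
eef_rot: [0.994, 0.113, -0.0, -0.0]
force: [0.6, -0.1, -0.6]
gripper_width: 94.1
gripper_force: 0.0
```

Emit:
arm_command(
  offset=[
    [0.04,0,-0.08],
    [0,0,0],
    [0,0,0],
    [0,0,0],
    [0,0,0],
  ],
  twist=[
    [0,0,0],
    [0,0,0],
    [0,0,0],
    [0,0,0],
    [0,0,0],
  ],
  jaw=[1,1,1,1,1],
  squeeze=25,
)

```text
clock: 3.15
position: [465.0, -230.7, 35.4]
eef_rot: [0.994, 0.113, 0.001, 0.001]
force: [1.5, -0.0, -0.1]
gripper_width: 57.5
gripper_force: 0.0
```

Emit:
arm_command(
  offset=[
    [0,0,0],
    [0,0,0],
    [0,0,0.4],
    [0,0,0.4],
    [0,0,0.4],
  ],
  twist=[
    [0,0,0],
    [0,0,0],
    [0,0,0],
    [0,0,0],
    [0,0,0],
  ],
  jaw=[1,1,1,1,1],
)

```text
clock: 3.65
position: [464.0, -230.3, 64.5]
eef_rot: [0.994, 0.113, -0.0, 0.0]
force: [-0.4, 0.5, -3.1]
gripper_width: 49.3
gripper_force: 25.0
```

Emit:
arm_command(
  offset=[
    [0,0,1],
    [0.06,0.5,0],
    [0.06,0.9,0],
    [0.06,0.9,0],
    [0.06,0.9,0],
  ],
  twist=[
    [0,0,0],
    [0,0,0],
    [0,0,0],
    [0,0,0],
    [0,0,0],
  ],
  jaw=[1,1,1,1,1],
)

```text
clock: 4.15
position: [469.8, -148.5, 88.3]
eef_rot: [0.994, 0.113, -0.0, -0.0]
force: [0.5, -0.4, -3.7]
gripper_width: 49.3
gripper_force: 25.0
```

Emit:
arm_command(
  offset=[
    [0.06,0.9,0],
    [0.06,0.9,0],
    [0.06,0.9,0],
    [0.06,0.9,0],
    [0.06,0.9,0],
  ],
  twist=[
    [0,0,0],
    [0,0,0],
    [0,0,0],
    [0,0,0],
    [0,0,0],
  ],
  jaw=[1,1,1,1,1],
)

```text
clock: 4.65
position: [477.1, -35.9, 88.3]
eef_rot: [0.994, 0.113, -0.0, -0.0]
force: [0.6, -0.1, -2.6]
gripper_width: 49.3
gripper_force: 25.0
```

Emit:
arm_command(
  offset=[
    [0.06,0.9,0],
    [0,0.9,0],
    [0,0,0],
    [0,0,0],
    [0,0,0],
  ],
  twist=[
    [0,0,0],
    [0,0,0],
    [0,0,0],
    [0,0,0],
    [0,0,0],
  ],
  jaw=[1,1,1,1,1],
)

```text
clock: 5.15
position: [478.9, 6.9, 88.7]
eef_rot: [0.994, 0.113, -0.0, 0.0]
force: [-0.1, 0.3, -2.7]
gripper_width: 49.1
gripper_force: 25.0
```

Emit:
arm_command(
  offset=[
    [0,0,-0.7],
    [0,0,-0.7],
    [0,0,-0.5],
    [0,0,-0.25],
    [0,0,0],
  ],
  twist=[
    [0,0,0],
    [0,0,0],
    [0,0,0],
    [0,0,0],
    [0,0,0],
  ],
  jaw=[1,1,1,1,1],
)

```text
clock: 5.65
position: [479.2, 6.8, 35.3]
eef_rot: [0.994, 0.113, -0.0, 0.0]
force: [0.5, -0.0, -2.5]
gripper_width: 49.8
gripper_force: 25.0
```

Emit:
arm_command(
  offset=[
    [0,0,0],
    [0,0,0],
    [0,0,0],
    [0,0,0],
    [0,0,0],
  ],
  twist=[
    [0,0,0],
    [0,0,0],
    [0,0,0],
    [0,0,0],
    [0,0,0],
  ],
  jaw=[-1,-1,-1,-1,-1],
)

```text
clock: 6.15
position: [479.5, 7.3, 35.6]
eef_rot: [0.994, 0.113, 0.0, 0.0]
force: [0.0, -0.3, -0.2]
gripper_width: 85.2
gripper_force: 0.0
```

Emit:
arm_command(
  offset=[
    [0,0,0],
    [0,0,0.8],
    [0,0,1],
    [0,0,1],
    [0,0,1],
  ],
  twist=[
    [0,0,0],
    [0,0,0],
    [0,0,0],
    [0,0,0],
    [0,0,0],
  ],
  jaw=[-1,-1,-1,-1,-1],
)

```text
clock: 6.65
position: [479.0, 7.4, 131.1]
eef_rot: [0.994, 0.113, -0.0, 0.0]
force: [0.4, -0.5, 0.3]
gripper_width: 93.8
gripper_force: 0.0
```

Emit:
arm_command(
  offset=[
    [0.42,-0.54,0.3],
    [0.42,-0.54,0.3],
    [0.42,-0.54,0.3],
    [0.42,-0.54,0.3],
    [0.42,-0.54,0.3],
  ],
  twist=[
    [0,0,-0.95],
    [0,0,-0.95],
    [0,0,-0.95],
    [0,0,-0.95],
    [0,0,-0.95],
  ],
  jaw=[-1,-1,-1,-1,-1],
)

```text
clock: 7.15
position: [532.0, -60.7, 168.0]
eef_rot: [0.997, -0.078, -0.0, 0.0]
force: [0.6, -0.2, 0.3]
gripper_width: 94.4
gripper_force: 0.0
```

Emit:
arm_command(
  offset=[
    [0.42,-0.54,0.3],
    [0.42,-0.54,0.3],
    [0.42,-0.54,0.3],
    [0.42,-0.54,0.3],
    [0,0,0],
  ],
  twist=[
    [0,0,-0.95],
    [0,0,-0.95],
    [0,0,-0.95],
    [0,0,-0.95],
    [0,0,0],
  ],
  jaw=[-1,-1,-1,-1,-1],
)

```text
clock: 7.65
position: [574.9, -115.7, 198.4]
eef_rot: [0.974, -0.227, 0.001, 0.0]
force: [0.2, -0.4, 0.6]
gripper_width: 94.0
gripper_force: 0.0
```

```bash
python3 - <<'E'
from h import *
import pickle
s=r.read_state();c=r.calibration("wrist");im=r.get_image("wrist")[:,:,::-1]
cv2.imwrite("pics/w2.png",im);pickle.dump(c,open("w2.pkl","wb"));print(s["position"],s["eef_rot"],s["joints"],c["eye"])
E
```

```text
[ 574.85012897 -115.7155584   198.42363763] [ 9.73801712e-01 -2.27396549e-01  9.62039717e-04  3.32684866e-04] [-2.95001337e-01  1.70126003e-01  1.30808384e+00 -5.40029408e-04
  1.66141924e+00  1.73455254e+00] [ 648.30661505 -151.88016395  370.540302  ]
```

View pics/w2.png

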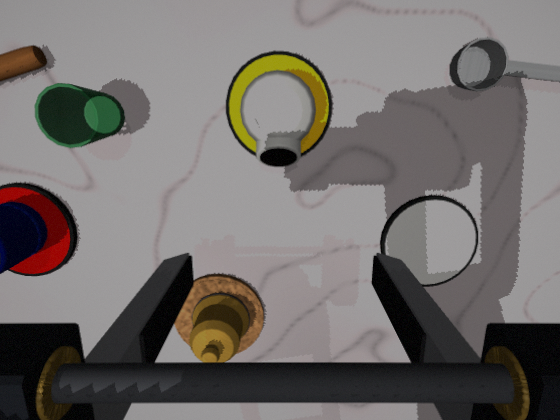

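Pig at pixel (278,105), with its mouth at (278,152) directly below. The jaw line is therefore already square to the grip sides. Bell stands well on the cork.

```bash
python3 - <<'E'
from h import *
import pickle
c=pickle.load(open("w2.pkl","rb"));im=cv2.imread("pics/w2.png");V=im.max(2).astype(int);hsv=cv2.cvtColor(im,cv2.COLOR_BGR2HSV).astype(int);S=hsv[...,1]
ct=cv2.convexHull(big((S>110)|(V<70),(215,45,345,170))).reshape(-1,2);ct=ct[ct[:,0]<325];print(cv2.boundingRect(ct));P=cast(c,ct,5);print("yellow",circ(P,50),circ(P))
# inner edge: yellow mask hole
y=((hsv[...,0]>18)&(hsv[...,0]<40)&(S>110)).astype(np.uint8)
pts=[]
for a in np.arange(np.pi*0.95,np.pi*2.05,0.05):
    for t in np.arange(20,60,.5):
        u,v=278+t*np.cos(a),105+t*np.sin(a)
        if y[int(round(v)),int(round(u))]: pts.append((u,v));break
P=cast(c,pts,54);print("pig",len(pts),circ(P,31),circ(P)); print("@45",circ(cast(c,pts,45)))
ct=big(V<50,(250,130,305,172));M=cv2.moments(ct);m=(M['m10']/M['m00'],M['m01']/M['m00']);print("mouth",m,cast(c,[m],60))
ct=big(V<75,(375,185,485,295)).reshape(-1,2);P=cast(c,ct,6);print("white",circ(P,50),circ(P))
E
```

```text
(227, 52, 98, 105)
yellow (array([ 647.8, -148.6]), np.float64(0.1)) (array([ 647.9, -148.6,   49.9]), np.float64(0.08))
pig 70 (array([ 647.9, -147. ]), np.float64(0.22)) (array([ 647.9, -147. ,   31. ]), np.float64(0.23))
@45 (array([ 647.9, -146.8,   31.9]), np.float64(0.24))
mouth (279.31483420593366, 157.88237347294938) [[ 613.24855648 -131.53978307   60.        ]]
white (array([ 457.6, -227.5]), np.float64(1.7)) (array([ 457.6, -227.6,   49.9]), np.float64(1.73))
```

Emit:
arm_command(
  offset=[
    [0.73,-0.31,-0.8],
    [0.73,-0.31,-0.8],
    [0.73,-0.31,-0.8],
    [0.73,-0.32,-0.8],
    [0,0,0],
  ],
  twist=[
    [0,0,0],
    [0,0,0],
    [0,0,0],
    [0,0,0],
    [0,0,0],
  ],
  jaw=[-1,-1,-1,-1,-1],
)

```text
clock: 8.2
position: [645.0, -144.5, 112.3]
eef_rot: [0.974, -0.226, -0.004, -0.0]
force: [-0.0, 0.2, -0.1]
gripper_width: 93.8
gripper_force: 0.0
```

Emit:
arm_command(
  offset=[
    [0,0,-1],
    [0,0,-1],
    [0,0,-1],
    [0,0,-0.7],
    [0,0,0],
  ],
  twist=[
    [0,0,0],
    [0,0,0],
    [0,0,0],
    [0,0,0],
    [0,0,0],
  ],
  jaw=[-1,-1,-1,-1,-1],
)

```text
clock: 8.7
position: [643.6, -143.7, 22.6]
eef_rot: [0.974, -0.226, -0.003, -0.0]
force: [-0.2, 0.9, -0.0]
gripper_width: 94.2
gripper_force: 0.0
```

Emit:
arm_command(
  offset=[
    [0,0,0],
    [0,0,0],
    [0,0,0],
    [0,0,0],
    [0,0,0],
  ],
  twist=[
    [0,0,0],
    [0,0,0],
    [0,0,0],
    [0,0,0],
    [0,0,0],
  ],
  jaw=[1,1,1,1,1],
)

```text
clock: 9.2
position: [647.1, -145.9, 26.5]
eef_rot: [0.974, -0.227, 0.001, 0.0]
force: [-1.7, -0.7, 3.1]
gripper_width: 61.4
gripper_force: 25.0
```

Emit:
arm_command(
  offset=[
    [0,0,0],
    [0,0,0.4],
    [0,0,0.6],
    [0,0,1],
    [0,0,1],
  ],
  twist=[
    [0,0,0],
    [0,0,0],
    [0,0,0],
    [0,0,0],
    [0,0,0],
  ],
  jaw=[1,1,1,1,1],
)

```text
clock: 9.7
position: [646.3, -145.1, 101.0]
eef_rot: [0.974, -0.227, -0.001, -0.0]
force: [0.4, 0.4, -1.6]
gripper_width: 62.2
gripper_force: 25.0
```

Emit:
arm_command(
  offset=[
    [-0.5,-0.22,0],
    [-0.9,-0.4,0],
    [-0.9,-0.4,0],
    [-0.9,-0.4,0],
    [-0.9,-0.4,0],
  ],
  twist=[
    [0,0,0],
    [0,0,0],
    [0,0,0],
    [0,0,0],
    [0,0,0],
  ],
  jaw=[1,1,1,1,1],
)

```text
clock: 10.2
position: [543.4, -191.1, 101.0]
eef_rot: [0.974, -0.226, 0.0, -0.0]
force: [0.4, 0.4, -2.5]
gripper_width: 61.7
gripper_force: 25.0
```

Emit:
arm_command(
  offset=[
    [-0.9,-0.4,0],
    [-0.9,-0.4,0],
    [-0.9,-0.4,0],
    [-0.72,-0.33,0],
    [0,0,0],
  ],
  twist=[
    [0,0,0],
    [0,0,0],
    [0,0,0],
    [0,0,0],
    [0,0,0],
  ],
  jaw=[1,1,1,1,1],
)

```text
clock: 10.7
position: [457.1, -229.9, 101.1]
eef_rot: [0.974, -0.228, 0.0, 0.0]
force: [-0.0, -0.7, -2.2]
gripper_width: 61.4
gripper_force: 25.0
```

Emit:
arm_command(
  offset=[
    [0,0,-0.8],
    [0,0,-0.8],
    [0,0,-0.6],
    [0,0,-0.4],
    [0,0,0],
  ],
  twist=[
    [0,0,0],
    [0,0,0],
    [0,0,0],
    [0,0,0],
    [0,0,0],
  ],
  jaw=[1,1,1,1,1],
)

```text
clock: 11.2
position: [458.3, -228.2, 33.9]
eef_rot: [0.974, -0.226, -0.001, -0.001]
force: [-0.3, -0.8, -0.8]
gripper_width: 61.7
gripper_force: 25.0
```

Emit:
arm_command(
  offset=[
    [0,0,-0.2],
    [0,0,-0.12],
    [0,0,0],
    [0,0,0],
    [0,0,0],
  ],
  twist=[
    [0,0,0],
    [0,0,0],
    [0,0,0],
    [0,0,0],
    [0,0,0],
  ],
  jaw=[1,1,1,1,1],
)

```text
clock: 11.7
position: [458.9, -229.4, 27.7]
eef_rot: [0.974, -0.227, 0.0, 0.0]
force: [-0.9, -0.0, -2.3]
gripper_width: 61.8
gripper_force: 25.0
```

Emit:
arm_command(
  offset=[
    [0,0,-0.05],
    [0,0,0],
    [0,0,0],
    [0,0,0],
    [0,0,0],
  ],
  twist=[
    [0,0,0],
    [0,0,0],
    [0,0,0],
    [0,0,0],
    [0,0,0],
  ],
  jaw=[1,-1,-1,-1,-1],
)

```text
clock: 12.2
position: [458.8, -229.3, 26.2]
eef_rot: [0.974, -0.227, 0.0, 0.0]
force: [-0.5, -0.4, -0.3]
gripper_width: 90.5
gripper_force: 0.0
```

Emit:
arm_command(
  offset=[
    [0,0,0],
    [0,0,0],
    [0,0,0.8],
    [0,0,1],
    [0,0,1],
  ],
  twist=[
    [0,0,0],
    [0,0,0],
    [0,0,0],
    [0,0,0],
    [0,0,0],
  ],
  jaw=[-1,-1,-1,-1,-1],
)

```text
clock: 12.7
position: [458.3, -229.0, 96.4]
eef_rot: [0.974, -0.227, -0.001, -0.0]
force: [0.4, 0.3, 1.0]
gripper_width: 94.3
gripper_force: 0.0
```

Emit:
arm_command(
  offset=[
    [0,0,1],
    [0.08,0.9,0.5],
    [0.08,0.9,0],
    [0.08,0.9,0],
    [0.08,0.9,0],
  ],
  twist=[
    [0,0,0],
    [0,0,0],
    [0,0,0],
    [0,0,0],
    [0,0,0],
  ],
  jaw=[-1,-1,-1,-1,-1],
)

```text
clock: 13.2
position: [466.7, -138.4, 133.7]
eef_rot: [0.974, -0.227, 0.0, 0.0]
force: [0.8, -0.3, 0.6]
gripper_width: 93.9
gripper_force: 0.0
```

Emit:
arm_command(
  offset=[
    [0.08,0.9,0],
    [0.08,0.9,0],
    [0.08,0.9,0],
    [0.08,0.9,0],
    [0.08,0.9,0],
  ],
  twist=[
    [0,0,0],
    [0,0,0],
    [0,0,0],
    [0,0,0],
    [0,0,0],
  ],
  jaw=[-1,-1,-1,-1,-1],
)

```text
clock: 13.7
position: [476.6, -25.8, 133.5]
eef_rot: [0.974, -0.227, 0.0, 0.0]
force: [0.4, 0.1, 0.5]
gripper_width: 94.2
gripper_force: 0.0
```

Emit:
arm_command(
  offset=[
    [0.08,0.9,0],
    [0.02,0.54,0],
    [0,0,0],
    [0,0,0],
    [0,0,0],
  ],
  twist=[
    [0,0,0],
    [0,0,0],
    [0,0,0],
    [0,0,0],
    [0,0,0],
  ],
  jaw=[-1,-1,-1,-1,-1],
)

```text
clock: 14.2
position: [479.2, 8.5, 133.5]
eef_rot: [0.974, -0.227, 0.0, 0.0]
force: [0.0, -1.0, 0.2]
gripper_width: 93.7
gripper_force: 0.0
```

```bash
python3 - <<'E'
from h import *
cv2.imwrite("pics/t2.png",r.get_image("top")[:,:,::-1][100:340,90:460])
E
```

```text
(no output)
```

View pics/t2.png

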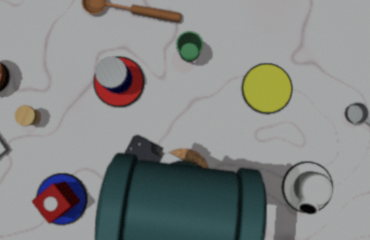

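Pig stands on white (crop 310,187) and yellow is empty. Next I'll pick the bell off the cork.

Emit:
arm_command(
  offset=[
    [0,0,-1],
    [0,0,-1],
    [0,0,-1],
    [0,0,-1],
    [0,0,0],
  ],
  twist=[
    [0,0,0],
    [0,0,0],
    [0,0,0],
    [0,0,0],
    [0,0,0],
  ],
  jaw=[-1,-1,-1,-1,-1],
)

```text
clock: 14.75
position: [475.9, 8.8, 29.8]
eef_rot: [0.974, -0.227, -0.004, 0.001]
force: [-0.6, 0.5, -0.6]
gripper_width: 93.9
gripper_force: 0.0
```

Emit:
arm_command(
  offset=[
    [0,0,0],
    [0,0,0],
    [0,0,0],
    [0,0,0],
    [0,0,0],
  ],
  twist=[
    [0,0,0],
    [0,0,0],
    [0,0,0],
    [0,0,0],
    [0,0,0],
  ],
  jaw=[1,1,1,1,1],
)

```text
clock: 15.25
position: [479.7, 9.3, 34.3]
eef_rot: [0.974, -0.227, 0.001, -0.0]
force: [0.6, 0.3, -0.0]
gripper_width: 57.3
gripper_force: 0.0
```

Emit:
arm_command(
  offset=[
    [0,0,0],
    [0,0,0],
    [0,0,0.4],
    [0,0,0.8],
    [0,0,1],
  ],
  twist=[
    [0,0,0],
    [0,0,0],
    [0,0,0],
    [0,0,0],
    [0,0,0],
  ],
  jaw=[1,1,1,1,1],
)

```text
clock: 15.75
position: [477.6, 10.0, 87.4]
eef_rot: [0.974, -0.227, -0.002, -0.0]
force: [0.6, -0.6, -2.6]
gripper_width: 49.6
gripper_force: 25.0
```

Emit:
arm_command(
  offset=[
    [0.42,-0.4,0],
    [0.84,-0.8,0],
    [0.84,-0.8,0],
    [0.84,-0.8,0],
    [0.84,-0.8,0],
  ],
  twist=[
    [0,0,0],
    [0,0,0],
    [0,0,0],
    [0,0,0],
    [0,0,0],
  ],
  jaw=[1,1,1,1,1],
)

```text
clock: 16.25
position: [574.1, -81.7, 86.6]
eef_rot: [0.974, -0.227, -0.001, -0.0]
force: [1.3, -1.0, -2.7]
gripper_width: 49.7
gripper_force: 25.0
```

Emit:
arm_command(
  offset=[
    [0.84,-0.8,0],
    [0.84,-0.8,0],
    [0.84,-0.8,0],
    [0.42,-0.4,0],
    [0,0,0],
  ],
  twist=[
    [0,0,0],
    [0,0,0],
    [0,0,0],
    [0,0,0],
    [0,0,0],
  ],
  jaw=[1,1,1,1,1],
)

```text
clock: 16.75
position: [647.7, -152.6, 85.7]
eef_rot: [0.974, -0.228, -0.001, -0.0]
force: [-0.3, 0.9, -3.3]
gripper_width: 49.6
gripper_force: 25.0
```

Emit:
arm_command(
  offset=[
    [0,0,-0.7],
    [0,0,-0.7],
    [0,0,-0.5],
    [0,0,-0.2],
    [0,0,0],
  ],
  twist=[
    [0,0,0],
    [0,0,0],
    [0,0,0],
    [0,0,0],
    [0,0,0],
  ],
  jaw=[1,1,1,1,1],
)

```text
clock: 17.25
position: [646.7, -150.2, 35.4]
eef_rot: [0.974, -0.226, -0.001, -0.0]
force: [0.2, -0.6, -2.5]
gripper_width: 49.3
gripper_force: 25.0
```

Emit:
arm_command(
  offset=[
    [0,0,-0.04],
    [0,0,0],
    [0,0,0],
    [0,0,0],
    [0,0,0],
  ],
  twist=[
    [0,0,0],
    [0,0,0],
    [0,0,0],
    [0,0,0],
    [0,0,0],
  ],
  jaw=[1,-1,-1,-1,-1],
)

```text
clock: 17.75
position: [647.7, -150.9, 35.8]
eef_rot: [0.974, -0.227, 0.001, 0.0]
force: [-0.9, 0.2, 0.7]
gripper_width: 78.3
gripper_force: 0.0
```

Emit:
arm_command(
  offset=[
    [0,0,0],
    [0,0,0],
    [0,0,0.8],
    [0,0,1],
    [0,0,1],
  ],
  twist=[
    [0,0,0],
    [0,0,0],
    [0,0,0],
    [0,0,0],
    [0,0,0],
  ],
  jaw=[-1,-1,-1,-1,-1],
)

```text
clock: 18.25
position: [646.8, -150.6, 105.3]
eef_rot: [0.974, -0.227, -0.001, -0.0]
force: [-0.1, -0.7, 0.1]
gripper_width: 94.2
gripper_force: 0.0
```

Emit:
arm_command(
  offset=[
    [0,0,1],
    [0,0,1],
    [0,0,1],
    [-0.2,0.8,0.6],
    [-0.2,0.8,0],
  ],
  twist=[
    [0,0,0.96],
    [0,0,0.96],
    [0,0,0.96],
    [0,0,0.96],
    [0,0,0.96],
  ],
  jaw=[-1,-1,-1,-1,-1],
)

```text
clock: 18.75
position: [638.5, -111.1, 198.8]
eef_rot: [0.999, -0.036, 0.003, 0.001]
force: [-1.1, 0.6, -0.2]
gripper_width: 94.0
gripper_force: 0.0
```

Emit:
arm_command(
  offset=[
    [-0.2,0.8,0],
    [-0.2,0.8,0],
    [-0.2,0.8,0],
    [-0.2,0.8,0],
    [-0.2,0.8,0],
  ],
  twist=[
    [0,0,0.96],
    [0,0,0.96],
    [0,0,0.96],
    [0,0,0.96],
    [0,0,0.96],
  ],
  jaw=[-1,-1,-1,-1,-1],
)

```text
clock: 19.25
position: [611.9, -9.9, 195.0]
eef_rot: [0.988, 0.156, 0.0, 0.0]
force: [0.1, 0.4, 0.3]
gripper_width: 94.2
gripper_force: 0.0
```

Emit:
arm_command(
  offset=[
    [-0.2,0.8,0],
    [-0.2,0.8,0],
    [-0.2,0.8,0],
    [-0.2,0.8,0],
    [-0.1,0.6,0],
  ],
  twist=[
    [0,0,0.96],
    [0,0,0.96],
    [0,0,0.96],
    [0,0,0.96],
    [0,0,0.96],
  ],
  jaw=[-1,-1,-1,-1,-1],
)

```text
clock: 19.75
position: [589.2, 85.5, 195.2]
eef_rot: [0.94, 0.342, 0.0, -0.0]
force: [0.2, -0.3, -0.2]
gripper_width: 94.2
gripper_force: 0.0
```

Emit:
arm_command(
  offset=[
    [0,0,0],
    [0,0,0],
  ],
  twist=[
    [0,0,0],
    [0,0,0],
  ],
  jaw=[-1,-1],
)

```text
clock: 19.95
position: [589.7, 84.1, 195.0]
eef_rot: [0.94, 0.34, -0.0, 0.0]
force: [-0.4, 0.5, 0.1]
gripper_width: 93.7
gripper_force: 0.0
```

```bash
python3 - <<'E'
from h import *
import pickle
s=r.read_state();c=r.calibration("wrist");im=r.get_image("wrist")[:,:,::-1]
cv2.imwrite("pics/w3.png",im);pickle.dump(c,open("w3.pkl","wb"));print(s["position"],s["eef_rot"],s["joints"],c["eye"])
E
```

```text
[589.71005329  84.087793   195.04626698] [ 9.40457257e-01  3.39911764e-01 -7.50236219e-06  3.73849051e-04] [ 4.68904482e-02  1.93017136e-01  1.28819302e+00 -7.21631940e-04
  1.66017590e+00  9.23976089e-01] [652.94548448 136.66011553 366.98269838]
```

View pics/w3.png

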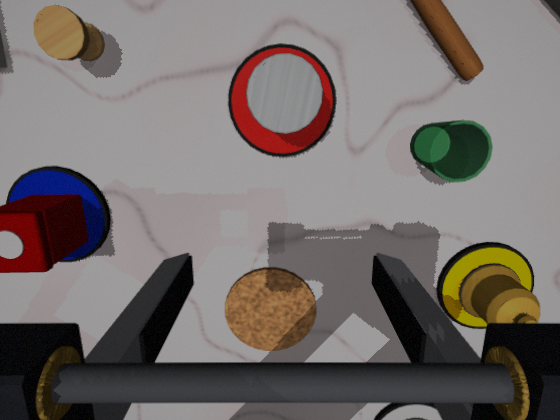

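Jar lid is at (285,93) on the red mat (282,100), and the bell stands on yellow. The caddy's sides run parallel to the image axes, so this yaw suits it.

```bash
python3 - <<'E'
from h import *
import pickle
c=pickle.load(open("w3.pkl","rb"));im=cv2.imread("pics/w3.png");V=im.max(2).astype(int);hsv=cv2.cvtColor(im,cv2.COLOR_BGR2HSV).astype(int);S=hsv[...,1]
ct=cv2.convexHull(big((S>110)|(V<70),(220,35,345,165))).reshape(-1,2);P=cast(c,ct,5);print("red",circ(P,50),circ(P))
ct=cv2.convexHull(big((S<70)&(V>80),(240,50,330,138))).reshape(-1,2);print(cv2.boundingRect(ct));P=cast(c,ct,84);print("jar",circ(P,28),circ(P))
ct=cv2.convexHull(big(S>70,(215,258,325,352))).reshape(-1,2);P=cast(c,ct,8);print("cork",circ(P,50),circ(P))
ct=cv2.convexHull(big((hsv[...,0]>100)&(hsv[...,0]<130)&(S>130),(0,160,115,270))).reshape(-1,2);ct=ct[(ct[:,1]<230)];P=cast(c,ct,8);print("blue",circ(P,48),circ(P))
ct=cv2.convexHull(big((S>110)|(V<70),(435,238,540,330))).reshape(-1,2);ct=ct[(ct[:,0]<530)&(ct[:,1]<300)];P=cast(c,ct,5);print("yellow",circ(P,50))
c=r.calibration("top");im=cv2.imread("pics/top0.png")
K=np.array([[143.3,283.6],[121.8,301.9],[140.1,323],[161.7,304.3]]);P=cast(c,K,82)[:,:2];print("caddy",P.mean(0),[np.degrees(np.arctan2(*(P[i]-P[i-1])[::-1])).round(1) for i in range(4)],[np.hypot(*(P[i]-P[i-1])).round(1) for i in range(4)])
E
```

```text
red (array([655.6, 138.1]), np.float64(0.2)) (array([655.6, 138.1,  49.8]), np.float64(0.12))
(248, 54, 76, 81)
jar (array([660.4, 140.1]), np.float64(0.5)) (array([660.5, 140. ,  27.4]), np.float64(0.08))
cork (array([481.4,   9.3]), np.float64(0.39)) (array([481.4,   9.3,  50.2]), np.float64(0.35))
blue (array([426. , 240.8]), np.float64(0.33)) (array([427.3, 241.4,  46.9]), np.float64(0.11))
yellow (array([ 648.7, -147.9]), np.float64(0.09))
caddy [427.56161723 234.9617613 ] [np.float64(44.2), np.float64(131.6), np.float64(-136.3), np.float64(-47.8)] [np.float64(48.1), np.float64(49.6), np.float64(48.6), np.float64(50.0)]
```

Emit:
arm_command(
  offset=[
    [0.7,0.56,-0.8],
    [0.7,0.56,-0.8],
    [0.7,0.56,-0.8],
    [0.7,0.56,-0.8],
    [0,0,0],
  ],
  twist=[
    [0,0,0.6],
    [0,0,0],
    [0,0,0],
    [0,0,0],
    [0,0,0],
  ],
  jaw=[-1,-1,-1,-1,-1],
)

```text
clock: 20.5
position: [658.9, 140.2, 109.7]
eef_rot: [0.932, 0.363, -0.004, -0.001]
force: [-0.2, -0.5, -0.9]
gripper_width: 94.2
gripper_force: 0.0
```

Emit:
arm_command(
  offset=[
    [0,0,-0.9],
    [0,0,-0.9],
    [0,0,-0.9],
    [0,0,-0.74],
    [0,0,0],
  ],
  twist=[
    [0,0,0],
    [0,0,0],
    [0,0,0],
    [0,0,0],
    [0,0,0],
  ],
  jaw=[-1,-1,-1,-1,-1],
)

```text
clock: 21.0
position: [657.4, 138.6, 26.4]
eef_rot: [0.932, 0.362, -0.003, -0.0]
force: [0.8, -0.6, -0.5]
gripper_width: 94.3
gripper_force: 0.0
```

Emit:
arm_command(
  offset=[
    [0,0,0],
    [0,0,0],
    [0,0,0],
    [0,0,0],
    [0,0,0],
  ],
  twist=[
    [0,0,0],
    [0,0,0],
    [0,0,0],
    [0,0,0],
    [0,0,0],
  ],
  jaw=[1,1,1,1,1],
  squeeze=30,
)

```text
clock: 21.5
position: [660.0, 140.4, 29.8]
eef_rot: [0.932, 0.363, 0.001, 0.0]
force: [-1.6, 0.6, 5.0]
gripper_width: 57.2
gripper_force: 19.8
```

Emit:
arm_command(
  offset=[
    [0,0,0],
    [0,0,0.4],
    [0,0,0.6],
    [0,0,1],
    [0,0,1],
  ],
  twist=[
    [0,0,0],
    [0,0,0],
    [0,0,0],
    [0,0,0],
    [0,0,0],
  ],
  jaw=[1,1,1,1,1],
)

```text
clock: 22.0
position: [659.3, 140.3, 105.0]
eef_rot: [0.932, 0.363, -0.0, -0.0]
force: [-0.0, 0.4, -2.4]
gripper_width: 57.3
gripper_force: 30.0
```

Emit:
arm_command(
  offset=[
    [-0.45,-0.33,0],
    [-0.9,-0.66,0],
    [-0.9,-0.66,0],
    [-0.9,-0.66,0],
    [-0.9,-0.66,0],
  ],
  twist=[
    [0,0,0],
    [0,0,0],
    [0,0,0],
    [0,0,0],
    [0,0,0],
  ],
  jaw=[1,1,1,1,1],
)

```text
clock: 22.5
position: [557.7, 65.5, 105.0]
eef_rot: [0.932, 0.363, 0.0, 0.0]
force: [-0.5, 0.9, -2.3]
gripper_width: 57.6
gripper_force: 30.0
```

Emit:
arm_command(
  offset=[
    [-0.9,-0.66,0],
    [-0.9,-0.66,0],
    [-0.9,-0.66,0],
    [-0.45,-0.33,0],
    [0,0,0],
  ],
  twist=[
    [0,0,0],
    [0,0,0],
    [0,0,0],
    [0,0,0],
    [0,0,0],
  ],
  jaw=[1,1,1,1,1],
)

```text
clock: 23.0
position: [479.1, 7.6, 104.9]
eef_rot: [0.932, 0.362, 0.001, 0.0]
force: [-0.2, 0.5, -2.1]
gripper_width: 57.6
gripper_force: 30.0
```

Emit:
arm_command(
  offset=[
    [0,0,-0.8],
    [0,0,-0.8],
    [0,0,-0.8],
    [0,0,-0.5],
    [0,0,0],
  ],
  twist=[
    [0,0,0],
    [0,0,0],
    [0,0,0],
    [0,0,0],
    [0,0,0],
  ],
  jaw=[1,1,1,1,1],
)

```text
clock: 23.5
position: [479.8, 8.9, 30.6]
eef_rot: [0.932, 0.363, -0.001, -0.0]
force: [0.5, -0.1, -2.5]
gripper_width: 57.5
gripper_force: 30.0
```

Emit:
arm_command(
  offset=[
    [0,0,-0.04],
    [0,0,0],
    [0,0,0],
    [0,0,0],
    [0,0,0],
  ],
  twist=[
    [0,0,0],
    [0,0,0],
    [0,0,0],
    [0,0,0],
    [0,0,0],
  ],
  jaw=[1,-1,-1,-1,-1],
)

```text
clock: 24.0
position: [480.1, 8.3, 31.2]
eef_rot: [0.932, 0.363, 0.001, 0.0]
force: [-0.2, -0.3, -0.1]
gripper_width: 86.2
gripper_force: 0.0
```

Emit:
arm_command(
  offset=[
    [0,0,0],
    [0,0,0],
    [0,0,0.8],
    [0,0,1],
    [0,0,1],
  ],
  twist=[
    [0,0,0],
    [0,0,0],
    [0,0,0],
    [0,0,0],
    [0,0,0],
  ],
  jaw=[-1,-1,-1,-1,-1],
)

```text
clock: 24.5
position: [479.2, 8.3, 100.9]
eef_rot: [0.932, 0.363, -0.001, -0.0]
force: [0.4, 0.5, -0.3]
gripper_width: 93.9
gripper_force: 0.0
```

Emit:
arm_command(
  offset=[
    [0,0,1],
    [-0.2,0.9,0.4],
    [-0.2,0.9,0],
    [-0.2,0.9,0],
    [-0.2,0.9,0],
  ],
  twist=[
    [0,0,0],
    [0,0,0],
    [0,0,0],
    [0,0,0],
    [0,0,0],
  ],
  jaw=[-1,-1,-1,-1,-1],
)

```text
clock: 25.0
position: [459.5, 99.1, 135.7]
eef_rot: [0.932, 0.363, 0.0, 0.0]
force: [0.2, 0.1, -1.0]
gripper_width: 94.1
gripper_force: 0.0
```

Emit:
arm_command(
  offset=[
    [-0.2,0.9,0],
    [-0.2,0.9,0],
    [-0.2,0.9,0],
    [-0.2,0.9,0],
    [-0.2,0.9,0],
  ],
  twist=[
    [0,0,0],
    [0,0,0],
    [0,0,0],
    [0,0,0],
    [0,0,0],
  ],
  jaw=[-1,-1,-1,-1,-1],
)

```text
clock: 25.5
position: [434.3, 211.7, 135.5]
eef_rot: [0.932, 0.363, 0.0, 0.0]
force: [0.6, 0.0, 0.1]
gripper_width: 94.2
gripper_force: 0.0
```

Emit:
arm_command(
  offset=[
    [-0.2,0.9,0],
    [-0.06,0.14,0],
    [0,0,0],
    [0,0,0],
    [0,0,0],
  ],
  twist=[
    [0,0,0],
    [0,0,0],
    [0,0,0],
    [0,0,0],
    [0,0,0],
  ],
  jaw=[-1,-1,-1,-1,-1],
)

```text
clock: 26.0
position: [428.4, 235.9, 135.5]
eef_rot: [0.932, 0.362, -0.0, 0.0]
force: [-0.0, 0.2, 1.0]
gripper_width: 93.9
gripper_force: 0.0
```

```bash
python3 - <<'E'
from h import *
cv2.imwrite("pics/t3.png",np.vstack([r.get_image(n)[:,:,::-1][100:400,90:560][:290] for n in ("side","wrist")]))
E
```

```text
(no output)
```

View pics/t3.png

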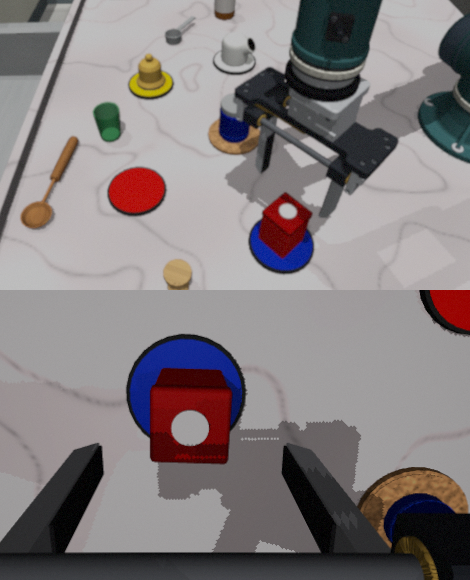

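Jar stands on cork and red is empty. In the wrist view the caddy is centred between the fingers, square to them and directly below the TCP, so I'll descend.

Emit:
arm_command(
  offset=[
    [0,0,-0.9],
    [0,0,-0.9],
    [0,0,-0.9],
    [0,0,-0.9],
    [0,0,-0.7],
  ],
  twist=[
    [0,0,0],
    [0,0,0],
    [0,0,0],
    [0,0,0],
    [0,0,0],
  ],
  jaw=[-1,-1,-1,-1,-1],
)

```text
clock: 26.6
position: [427.8, 236.0, 26.6]
eef_rot: [0.932, 0.362, -0.001, 0.0]
force: [0.6, 0.4, -0.3]
gripper_width: 93.9
gripper_force: 0.0
```

Emit:
arm_command(
  offset=[
    [0,0,0],
    [0,0,0],
    [0,0,0],
    [0,0,0],
    [0,0,0],
  ],
  twist=[
    [0,0,0],
    [0,0,0],
    [0,0,0],
    [0,0,0],
    [0,0,0],
  ],
  jaw=[1,1,1,1,1],
  squeeze=20,
)

```text
clock: 27.1
position: [428.9, 237.1, 29.1]
eef_rot: [0.932, 0.363, 0.001, 0.0]
force: [0.0, -0.1, 0.5]
gripper_width: 57.2
gripper_force: 0.0
```

Emit:
arm_command(
  offset=[
    [0,0,0],
    [0,0,0],
    [0,0,0.4],
    [0,0,0.8],
    [0,0,1],
  ],
  twist=[
    [0,0,0],
    [0,0,0],
    [0,0,0],
    [0,0,0],
    [0,0,0],
  ],
  jaw=[1,1,1,1,1],
)

```text
clock: 27.6
position: [426.9, 236.2, 82.4]
eef_rot: [0.932, 0.363, -0.002, 0.0]
force: [0.6, -0.3, -0.6]
gripper_width: 51.8
gripper_force: 19.9
```

Emit:
arm_command(
  offset=[
    [0.45,-0.2,0.4],
    [0.9,-0.4,0],
    [0.9,-0.4,0],
    [0.9,-0.4,0],
    [0.9,-0.4,0],
  ],
  twist=[
    [0,0,0],
    [0,0,0],
    [0,0,0],
    [0,0,0],
    [0,0,0],
  ],
  jaw=[1,1,1,1,1],
)

```text
clock: 28.1
position: [530.7, 190.7, 92.4]
eef_rot: [0.932, 0.363, -0.0, 0.0]
force: [-1.5, 0.4, -1.8]
gripper_width: 52.1
gripper_force: 19.9
```

Emit:
arm_command(
  offset=[
    [0.9,-0.4,0],
    [0.9,-0.4,0],
    [0.9,-0.4,0],
    [0.9,-0.4,0],
    [0.9,-0.4,0],
  ],
  twist=[
    [0,0,0],
    [0,0,0],
    [0,0,0],
    [0,0,0],
    [0,0,0],
  ],
  jaw=[1,1,1,1,1],
)

```text
clock: 28.6
position: [643.1, 140.4, 91.9]
eef_rot: [0.932, 0.363, -0.001, 0.0]
force: [-1.1, 0.5, -1.3]
gripper_width: 52.0
gripper_force: 19.9
```

Emit:
arm_command(
  offset=[
    [0.5,-0.2,0],
    [0,0,0],
    [0,0,-0.6],
    [0,0,-0.6],
    [0,0,0],
  ],
  twist=[
    [0,0,0],
    [0,0,0],
    [0,0,0],
    [0,0,0],
    [0,0,0],
  ],
  jaw=[1,1,1,1,1],
)

```text
clock: 29.1
position: [651.0, 136.8, 58.2]
eef_rot: [0.932, 0.363, -0.004, -0.001]
force: [0.3, 0.5, -1.1]
gripper_width: 51.8
gripper_force: 19.9
```

Emit:
arm_command(
  offset=[
    [0,0,-0.6],
    [0,0,-0.5],
    [0,0,-0.25],
    [0,0,0],
    [0,0,0],
  ],
  twist=[
    [0,0,0],
    [0,0,0],
    [0,0,0],
    [0,0,0],
    [0,0,0],
  ],
  jaw=[1,1,1,1,1],
)

```text
clock: 29.6
position: [654.4, 136.9, 29.0]
eef_rot: [0.932, 0.363, 0.0, 0.0]
force: [0.4, 0.7, -1.5]
gripper_width: 51.8
gripper_force: 19.9
```

```bash
python3 - <<'E'
from h import *
print(r.read_state()["position"],r.read_state()["force"])
cv2.imwrite("pics/t4.png",cv2.resize(r.get_image("side")[:,:,::-1][180:360,120:360],(720,540)))
E
```

```text
[654.38260383 136.90660763  28.9864677 ] [ 0.44245449  0.70849956 -1.5252749 ]
```

View pics/t4.png

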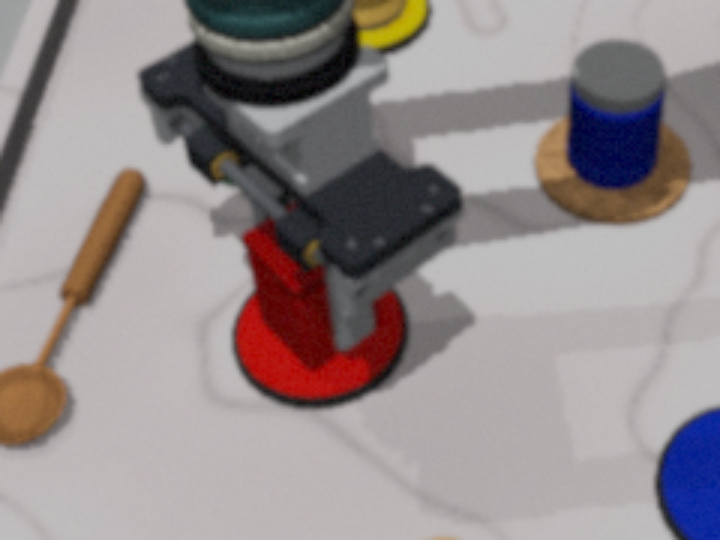

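Caddy is upright, just above the middle of the red mat. I'll release it and go back to the jar.

Emit:
arm_command(
  offset=[
    [0,0,-0.04],
    [0,0,0],
    [0,0,0],
    [0,0,0],
    [0,0,0],
  ],
  twist=[
    [0,0,0],
    [0,0,0],
    [0,0,0],
    [0,0,0],
    [0,0,0],
  ],
  jaw=[1,-1,-1,-1,-1],
)

```text
clock: 30.15
position: [654.5, 136.8, 28.4]
eef_rot: [0.932, 0.363, 0.0, 0.0]
force: [0.3, 0.3, -0.1]
gripper_width: 80.6
gripper_force: 0.0
```

Emit:
arm_command(
  offset=[
    [0,0,0],
    [0,0,0],
    [0,0,0.8],
    [0,0,1],
    [0,0,1],
  ],
  twist=[
    [0,0,0],
    [0,0,0],
    [0,0,0],
    [0,0,0],
    [0,0,0],
  ],
  jaw=[-1,-1,-1,-1,-1],
)

```text
clock: 30.65
position: [654.1, 136.8, 98.5]
eef_rot: [0.932, 0.363, -0.001, -0.0]
force: [0.1, 0.5, -0.2]
gripper_width: 93.9
gripper_force: 0.0
```

Emit:
arm_command(
  offset=[
    [0,0,1],
    [-0.87,-0.64,0.3],
    [-0.87,-0.64,0],
    [-0.87,-0.64,0],
    [-0.87,-0.65,0],
  ],
  twist=[
    [0,0,0],
    [0,0,0],
    [0,0,0],
    [0,0,0],
    [0,0,0],
  ],
  jaw=[-1,-1,-1,-1,-1],
)

```text
clock: 31.15
position: [566.6, 72.0, 130.9]
eef_rot: [0.932, 0.363, 0.0, 0.0]
force: [-0.5, -0.9, 0.9]
gripper_width: 94.0
gripper_force: 0.0
```

Emit:
arm_command(
  offset=[
    [-0.87,-0.64,0],
    [-0.87,-0.65,0],
    [-0.87,-0.65,0],
    [-0.87,-0.65,0],
    [0,0,0],
  ],
  twist=[
    [0,0,0],
    [0,0,0],
    [0,0,0],
    [0,0,0],
    [0,0,0],
  ],
  jaw=[-1,-1,-1,-1,-1],
)

```text
clock: 31.65
position: [478.6, 6.6, 131.0]
eef_rot: [0.932, 0.362, -0.0, 0.0]
force: [-0.1, 0.4, 0.4]
gripper_width: 94.0
gripper_force: 0.0
```

Now down to z 29.5 to grip the jar and lift it.

Emit:
arm_command(
  offset=[
    [0.04,0.04,-0.9],
    [0,0,-0.9],
    [0,0,-0.9],
    [0,0,-0.9],
    [0,0,-0.46],
  ],
  twist=[
    [0,0,0],
    [0,0,0],
    [0,0,0],
    [0,0,0],
    [0,0,0],
  ],
  jaw=[-1,-1,-1,-1,-1],
)

```text
clock: 32.15
position: [480.9, 9.5, 27.2]
eef_rot: [0.932, 0.363, -0.001, -0.001]
force: [-0.8, 0.0, -0.3]
gripper_width: 94.3
gripper_force: 0.0
```

Emit:
arm_command(
  offset=[
    [0,0,0],
    [0,0,0],
    [0,0,0],
    [0,0,0],
    [0,0,0],
  ],
  twist=[
    [0,0,0],
    [0,0,0],
    [0,0,0],
    [0,0,0],
    [0,0,0],
  ],
  jaw=[1,1,1,1,1],
  squeeze=30,
)

```text
clock: 32.65
position: [482.0, 8.9, 30.2]
eef_rot: [0.932, 0.363, 0.001, 0.0]
force: [-1.1, 0.3, 4.4]
gripper_width: 57.5
gripper_force: 15.5
```

Emit:
arm_command(
  offset=[
    [0,0,0],
    [0,0,0],
    [0,0,0.4],
    [0,0,0.8],
    [0,0,1],
  ],
  twist=[
    [0,0,0],
    [0,0,0],
    [0,0,0],
    [0,0,0],
    [0,0,0],
  ],
  jaw=[1,1,1,1,1],
)

```text
clock: 33.15
position: [479.7, 8.8, 83.2]
eef_rot: [0.932, 0.363, -0.002, -0.001]
force: [0.0, -0.1, -2.5]
gripper_width: 57.8
gripper_force: 30.0
```

Emit:
arm_command(
  offset=[
    [-0.11,0.46,0.4],
    [-0.22,0.92,0],
    [-0.22,0.92,0],
    [-0.22,0.92,0],
    [-0.22,0.92,0],
  ],
  twist=[
    [0,0,0],
    [0,0,0],
    [0,0,0],
    [0,0,0],
    [0,0,0],
  ],
  jaw=[1,1,1,1,1],
)

```text
clock: 33.65
position: [455.4, 113.7, 93.5]
eef_rot: [0.932, 0.363, -0.001, -0.0]
force: [0.8, 0.1, -3.0]
gripper_width: 57.1
gripper_force: 30.0
```

Emit:
arm_command(
  offset=[
    [-0.22,0.92,0],
    [-0.22,0.92,0],
    [-0.22,0.92,0],
    [-0.22,0.92,0],
    [-0.22,0.92,0],
  ],
  twist=[
    [0,0,0],
    [0,0,0],
    [0,0,0],
    [0,0,0],
    [0,0,0],
  ],
  jaw=[1,1,1,1,1],
)

```text
clock: 34.15
position: [427.7, 228.6, 93.4]
eef_rot: [0.932, 0.363, -0.001, -0.0]
force: [-1.5, 0.4, -3.8]
gripper_width: 57.5
gripper_force: 30.0
```

Emit:
arm_command(
  offset=[
    [-0.1,0.46,0],
    [0,0,0],
    [0,0,-0.7],
    [0,0,-0.7],
    [0,0,0],
  ],
  twist=[
    [0,0,0],
    [0,0,0],
    [0,0,0],
    [0,0,0],
    [0,0,0],
  ],
  jaw=[1,1,1,1,1],
)

```text
clock: 34.65
position: [424.6, 237.0, 56.3]
eef_rot: [0.932, 0.363, -0.003, 0.0]
force: [-0.2, -0.2, -2.9]
gripper_width: 57.4
gripper_force: 30.0
```

Emit:
arm_command(
  offset=[
    [0,0,-0.6],
    [0,0,-0.35],
    [0,0,-0.2],
    [0,0,0],
    [0,0,0],
  ],
  twist=[
    [0,0,0],
    [0,0,0],
    [0,0,0],
    [0,0,0],
    [0,0,0],
  ],
  jaw=[1,1,1,1,1],
)

```text
clock: 35.15
position: [427.1, 238.8, 31.0]
eef_rot: [0.932, 0.363, 0.0, 0.0]
force: [0.1, -0.5, -2.8]
gripper_width: 57.5
gripper_force: 30.0
```

Emit:
arm_command(
  offset=[
    [0,0,-0.05],
    [0,0,0],
    [0,0,0],
    [0,0,0],
    [0,0,0],
  ],
  twist=[
    [0,0,0],
    [0,0,0],
    [0,0,0],
    [0,0,0],
    [0,0,0],
  ],
  jaw=[1,-1,-1,-1,-1],
)

```text
clock: 35.65
position: [426.8, 238.9, 29.4]
eef_rot: [0.932, 0.363, 0.0, 0.0]
force: [-0.5, 0.4, 0.2]
gripper_width: 85.6
gripper_force: 0.0
```

Emit:
arm_command(
  offset=[
    [0,0,0],
    [0,0,0],
    [0,0,0.8],
    [0,0,1],
    [0,0,1],
  ],
  twist=[
    [0,0,0],
    [0,0,0],
    [0,0,0],
    [0,0,0],
    [0,0,0],
  ],
  jaw=[-1,-1,-1,-1,-1],
)

```text
clock: 36.15
position: [426.3, 238.6, 99.6]
eef_rot: [0.932, 0.363, -0.001, 0.0]
force: [0.8, -0.4, 0.2]
gripper_width: 94.0
gripper_force: 0.0
```

Emit:
arm_command(
  offset=[
    [0,0,1],
    [0,0,1],
    [-0.6,-0.6,0.8],
    [-0.6,-0.8,0],
    [-0.6,-0.8,0],
  ],
  twist=[
    [0,0,0],
    [0,0,0],
    [0,0,0],
    [0,0,0],
    [0,0,0],
  ],
  jaw=[-1,-1,-1,-1,-1],
)

```text
clock: 36.65
position: [381.6, 183.5, 170.2]
eef_rot: [0.932, 0.363, 0.001, 0.0]
force: [-0.2, -0.4, 0.5]
gripper_width: 94.3
gripper_force: 0.0
```

Emit:
arm_command(
  offset=[
    [-0.4,-1,0],
    [-0.4,-1,0],
    [-0.4,-1,0],
    [-0.4,-1,0],
    [0,0,0],
  ],
  twist=[
    [0,0,0],
    [0,0,0],
    [0,0,0],
    [0,0,0],
    [0,0,0],
  ],
  jaw=[-1,-1,-1,-1,-1],
)

```text
clock: 37.15
position: [341.0, 82.1, 169.4]
eef_rot: [0.932, 0.361, 0.0, 0.001]
force: [-0.3, -0.0, -0.1]
gripper_width: 93.9
gripper_force: 0.0
```

```bash
python3 - <<'E'
from h import *
import pickle
a=r.get_image("top")[:,:,::-1];c=r.calibration("wrist");b=r.get_image("wrist")[:,:,::-1];pickle.dump(c,open("w5.pkl","wb"))
cv2.imwrite("pics/t5.png",a);cv2.imwrite("pics/w5.png",b);cv2.imwrite("pics/v5.png",np.vstack([cv2.resize(a[110:350,110:450],(640,452)),cv2.resize(b,(200,148))[:, :].copy() if 0 else np.zeros((1,640,3),np.uint8)]))
E
```

```text
(no output)
```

View pics/v5.png

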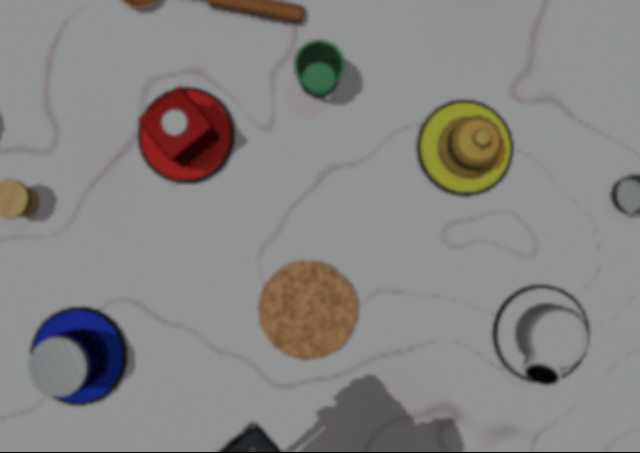

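All four are on their own mats, cork is empty, and the glass is where it was at crop (319,70). I'll check the centring numerically.

```bash
python3 - <<'E'
from h import *
c=r.calibration("top");im=cv2.imread("pics/t5.png");hsv=cv2.cvtColor(im,cv2.COLOR_BGR2HSV).astype(int);S,V=hsv[...,1],hsv[...,2]
f=lambda u,v:(110+u/1.882,110+v/1.883)
ct=cv2.convexHull(big((S<60)&(V>90),(124,286,158,324))).reshape(-1,2);print(cv2.boundingRect(ct),"jar",circ(cast(c,[f(60,366)],84)[:1].repeat(3,0),0.01)[0],"blue 423.9 238.6")
print("knob",cast(c,[f(483,137)],79),"yellow 645.4 -151.2")
print("caddy",cast(c,[f(174,122)],82),"red 651.8 135.6")
P=cast(c,[f(586,338),f(575,362),f(555,372),f(582,318)],50);print("pig",circ(P,31),"white ~457,-232")
def foot(b,z):pass
E
```

```text
(125, 287, 32, 38) jar [425.9 233.9] blue 423.9 238.6
knob [[ 646.08982288 -152.35995694   79.        ]] yellow 645.4 -151.2
caddy [[653.28273616 136.34911989  82.        ]] red 651.8 135.6
pig (array([ 457.7, -230.3]), np.float64(1.13)) white ~457,-232
```

```bash
python3 -c "
from cell import r
print(r.hand_in())"
```

```text
the job is handed in; nothing more can be done
None
```

I handed in the job: jar on blue, salt pig on white, bell timer on yellow and caddy on red, each measured within about 5 mm of its mat's centre. Nothing tipped, the green glass showed no movement in the last picture, and it took about 37 s; no verdict came back.

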